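Index the welding turntable and open the gas valve

TASK

Get the next weld ready: push the welding turntable round by its bars with a fingertip, either way, until the gusset of the part lying on it points at the metal pointer on the stand. Then push the gas valve's lever fully open, in line with its pipe. Lift nothing, do not touch the part on the turntable, and leave everything else on the table where it is.

Things in the scene. Friction and masses are not known exactly. Their poses are not given: they have to be found in the camera images.
- stand: The fixed blue round base of the welding turntable: 290 mm across, 12 mm thick, standing on the table. Origin at its centre on the table surface; this is the vertical axis about which the plate turns. Its +x axis (horizontal) runs from the centre through the flat metal pointer.
- pointer_tip (a point): Inner tip of the flat arrow-shaped metal pointer fixed on the stand, 94 mm from the turntable's axis, 22 mm above the table. The pointer is 10 mm thick, all of it is below 22 mm, and it reaches out to 144 mm from the axis.
- turntable (a joint): Angle of the turning plate (rad), counter-clockwise from above positive; it turns either way without stops and stays where it is left (about 2 N at a bar turns it). The plate is a steel disc 170 mm across, its flat top 56 mm above the table. At value 0 its four push bars lie along the stand's +x, +y, -x and -y; they turn with it.
- bar_end (a point): Centre of the black ball (20 mm) at the end of the push bar that lies along the stand's +x at joint value 0: 145 mm from the axis. All four bars are alike: round, 14 mm thick, level, 90 degrees apart, 85 to 155 mm from the axis, centre line 44 mm above the table. Between them is free space down to 12 mm above the table (22 mm over the pointer).
- work: The loose steel part, 0.6 kg, centred on the plate and turning with it: a flange 100 mm across, 10 mm thick, a pipe stub 44 mm across on it (46 mm tall in all) and one upright gusset 10 mm thick from the stub out to 75 mm from the centre. Origin at the centre of its underside, x axis outwards along the gusset. Its top is 102 mm above the table. Not to be touched.
- gusset_end (a point): Middle of the outer end face of the gusset, 75 mm from the work's centre, 79 mm above the table.
- valve: The fixed gas valve: a brass block 36 x 44 mm (top 50 mm above the table) on a brass pipe 22 mm thick, centre line 30 mm above the table (steel end fittings 36 mm across), over a grey plate. Origin on the table straight below the lever's pivot. The pipe runs along its y axis, from 47 mm on the +y side to 118 mm on the -y side.
- valve_lever (a joint): Angle of the valve's lever (rad), swinging level about a vertical pivot over the valve's origin. 0 = closed: lever across the pipe, pointing along the valve's -x. It grows counter-clockwise from above to 1.57 = fully open, against its stop: lever in line with the pipe, pointing along the valve's -y. It stays where it is left; about 3 N at its end moves it.
- lever_end (a point): Outer end of the lever's round grey grip: 100 mm from the pivot, 70 mm above the table. The grip is 16 mm thick (62 to 78 mm above the table) and covers the lever from 35 to 103 mm from the pivot.
- nut: Bystander, loose: a steel nut (ring), 34 mm across, 16 mm tall, near the turntable. Leave it alone.
- magnet: Bystander, loose: an L-shaped steel welding magnet, 75 x 22 x 74 mm. Leave it alone.
- hammer: Bystander, loose: a hammer lying on the table. Leave it alone.
- brush: Bystander, loose: a brush lying on the table. Leave it alone.
- can: Bystander, loose: a grey can, 60 mm across, 160 mm tall. Leave it alone.
- offcut: Bystander, loose: a square steel tube offcut standing on end, 40 x 40 x 70 mm. Leave it alone.
- clamp: Bystander, loose: an F-clamp lying on the table, about 220 mm long, 20 mm thick. Leave it alone.

How it is judged:
By the outcome, as a careful person would: the job done as asked, in the order asked, and still so for the second after the job is handed in, with the robot touching nothing.
It also fails if it takes over 58 s, if anything falls off the work surface, if the arm or the gripper's body presses on something with over 40 N, if the wrist force passes 120 N, or if a joint passes its speed limit or range.

ROBOT

A 6-joint arm with a two-finger parallel gripper is mounted at the origin on the work surface. World frame = base frame: x ahead of the robot, y to its left, z up, the work surface at z = 0. Lengths are in m, angles in rad, forces in N, time in s.
With the tool pointing down it reaches from about 0.3 to 0.875 m from the base axis. Payload 6.4 kg.
Tool frame: the origin (TCP) lies at the very end of the fingers, on their centre line; the grasp point (between the pads) lies 19 mm behind it (ctrl.hold_point_z is the distance from the TCP to the grasp point, in m); y points along the fingers, x is the direction in which the jaws open and shut, and the axes are right-handed (so a half turn about y gives the same grasp; the last joint's range is limited). The gripper opens to 85 mm and grips with 20 to 120 N. Pads are 22 mm wide; open, the fingers measure 114 mm over their backs; the gripper's body (76 mm by 85 mm) begins 54 mm behind the grasp point. The pads swing forward as they close: fully open they stand 13 mm farther back than shut.
Start: joints at [-0.206, 0.181, 1.607, -0, 1.354, -0.206], TCP at [0.575, 0, 0.231] pointing down, gripper open.
Joint ranges: [-2.99, 2.99], [-0.89, 2.07], [0.3, 2.58], [-1.14, 4.28], [0, 2.63], [-3.12, 3.12]. Speed limits (rad/s): [2.57, 2.57, 3.01, 3.14, 3.14, 3.14].

INTERFACE

Orientations are given as a unit quaternion [w, x, y, z].
In Python, from bench import ctrl, imaging gives the robot as it stands.
- The arm moves only by the shell command python3 -m jog 'ROWS'. ROWS is JSON, a list of rows, each a list of 3 entries, a list of its own where there are three numbers: the shift along the tool's x, y, z in cm, then the turn, a rotation vector about the tool's x, y, z in rad, then the finger opening in cm, from 0 to 8.54. A call has 1 to 12 rows; each row shifts and turns the pose as measured when the row begins, along the tool's axes as they then stand; what a row does not reach is not made up. A row lasts 1/12 s, in which the tool goes at most 41.7 mm and 7.16 degrees, less where a joint would pass 70% of its speed; a pose out of reach is approached as far as the arm can. A call is refused whole if a number of a shift passes 4.17 or a number of a turn 0.125, either way. A call with a gripper value outside its range is refused whole. The fingers move at their own pace and stop on an object; the grip force is fixed at half the most. Time passes only in rows, so rows that do not move let the fingers close. It gives the time, the measured TCP pose, the force and the opening at its end, in the units of the state.
- ctrl.get_obs(): the state, without advancing time (a new reading comes with each control period).
- imaging.camera(name): name is "scene" or "side" or "wrist"; returns a dict with "frame" (400x640x3 uint8, red, green, blue), "depth" (400x640 float32, m along the optical axis (not along the pixel's ray), 0 where there is no reading), "K" (3x3 intrinsics, pixels), "R" (3x3) and "t" (3): a world point X has camera coordinates R X + t. Camera axes: x right, y down, z forward; pixel columns grow to the right and rows downward; lengths in m; the calibration is good to about 2 mm. A picture is of the moment at which its call begins.
- ctrl.hand_in(): hands the job in, once; it reports no verdict.
The state is a dict: "time_s": time; "q": joint angles; "dq": joint speeds; "joint_efforts": joint torques, N m; "eef_pos": TCP position; "eef_rot": TCP orientation; "wrist_force": force on the tool from outside, world axes, zero at the start; "torque": the same for the moment, N m; "opening": opening from 0.0 (shut) to 1.0 (fully open).
Only numpy, scipy, OpenCV 4.12 (cv2) and the standard library are available. Lean on these libraries where they do the work, as an engineer would, in place of code of your own. Each camera call takes 0.05 s, during which the arm holds its last target. There are 200 camera calls.

## Working session

There is one attempt and no reset: what is moved stays moved. The work goes in short steps, Python scripts to look and compute and a shell command to move; the robot and the scene stay as the last step left them, time stands still between calls to the robot, and variables do not carry over. Pictures are saved under pics/ and viewed, about 8 in all and at most 12, crops included, and the job is handed in when it is done.

```bash
mkdir -p pics; cat > h.py <<'E'
import numpy as np,cv2
from bench import ctrl,imaging
def shot(n,fn):
    c=imaging.camera(n); np.savez('%s.npz'%fn,**{k:np.array(v) for k,v in c.items()})
    cv2.imwrite('pics/%s.png'%fn,cv2.cvtColor(c['frame'],cv2.COLOR_RGB2BGR)); return c
def load(fn): return dict(np.load('%s.npz'%fn))
def onz(c,u,v,z):
    d=c['R'].T@np.linalg.inv(c['K'])@np.array([u,v,1.]); o=-c['R'].T@c['t']
    return o+d*(z-o[2])/d[2]
def proj(c,X):
    p=c['K']@(c['R']@np.array(X,float)+c['t']); return p[:2]/p[2]
def cloud(c):
    v,u=np.mgrid[:400,:640]; d=c['depth']; P=np.linalg.inv(c['K'])@np.stack([u*d,v*d,d]).reshape(3,-1)
    return ((c['R'].T@(P-c['t'].reshape(3,1))).T).reshape(400,640,3)
E
python3 - <<'E'
from h import *
for n in("scene","side"):
    c=shot(n,n+'0'); print(n,-c['R'].T@c['t'],c['R'][2],c['K'][0,0])
o=ctrl.get_obs(); print(o['eef_pos'],o['eef_rot'],o['time_s'],o['opening'])
E
```

```text
scene [ 1.26209654 -0.01139797  1.03092206] [-0.60239307  0.05927502 -0.79599564] 501.0814255913144
side [-0.32345659  1.04511525  0.85173824] [ 0.57150216 -0.64787    -0.50363652] 507.1808670584261
[5.74520845e-01 1.49814367e-04 2.30479079e-01] [ 7.07230814e-01 -7.06982323e-01  5.19963595e-04  5.48123098e-04] 0.1 1.0011381584192263
```

View pics/scene0.png

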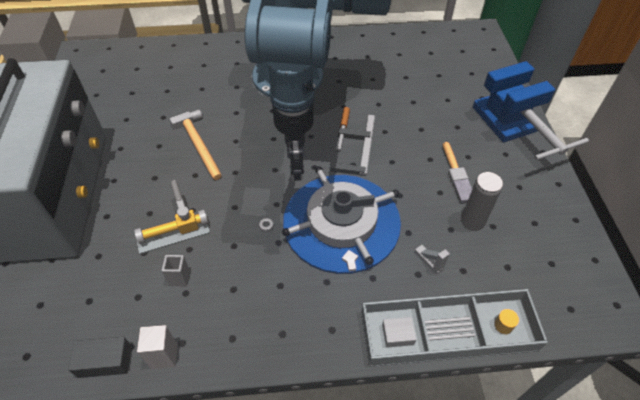

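View pics/side0.png

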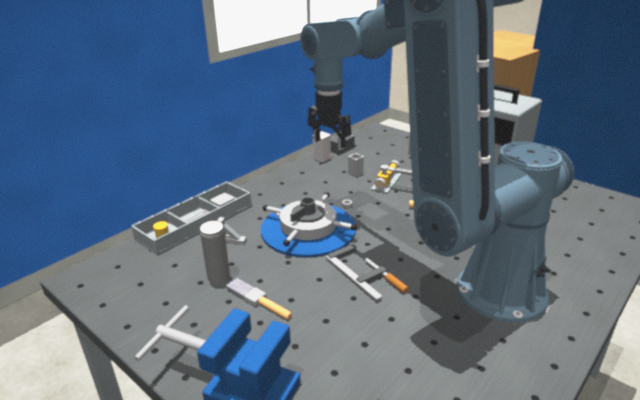

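```bash
python3 - <<'E'
from h import *
c=load('scene0');f=c['frame'][:,:,::-1]
a=cv2.resize(f[165:275,255:415],None,fx=5,fy=5,interpolation=cv2.INTER_CUBIC)
cv2.imwrite('pics/tt.png',a)
b=cv2.resize(f[170:260,125:255],None,fx=6,fy=6,interpolation=cv2.INTER_CUBIC)
cv2.imwrite('pics/vv.png',b)
# stand centre from blue
hsv=cv2.cvtColor(c['frame'],cv2.COLOR_RGB2HSV)
m=((hsv[...,0]>100)&(hsv[...,0]<125)&(hsv[...,1]>150)).astype('u1'); m[:160]=0;m[:,420:]=0;m[:,:270]=0
P=cloud(c); S=P[m>0]; S=S[abs(S[:,2]-.012)<.012]
h=cv2.convexHull(S[:,:2].astype('f4'))
print(cv2.minEnclosingCircle(h),np.median(S[:,2]))
E
```

```text
((0.5706841349601746, 0.10605910420417786), 0.14488661289215088) 0.013308892388929688
```

View pics/tt.png

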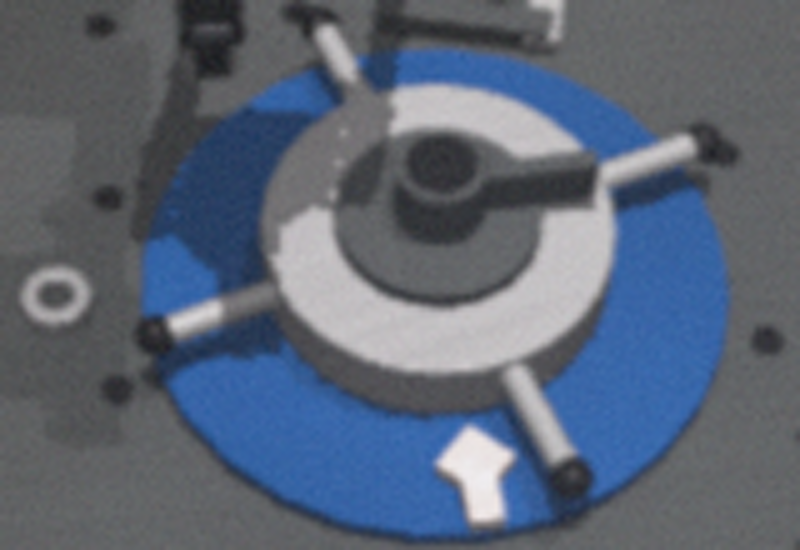

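View pics/vv.png

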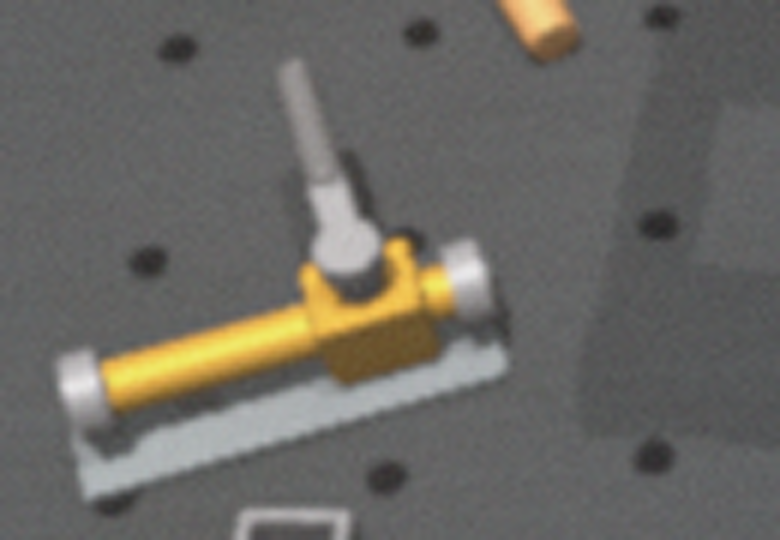

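```bash
python3 - <<'E'
from h import *
c=load('scene0');P=cloud(c)
C=np.array([.5707,.1061]);pol=lambda X:(np.hypot(*(X[:2]-C)).round(4),np.degrees(np.arctan2(*(X[:2]-C)[::-1])).round(1))
for n,u,v,z in[('tip',349.4,250.6,.022),('pout',352.6,270,.02),('b1',285.4,231.6,.044),('b2',369.4,259.8,.044),('b3',396,192.5,.044),('b4',317,168,.044)]:
    X=onz(c,u,v,z);print(n,X[:2].round(4),pol(X))
r=np.hypot(P[...,0]-C[0],P[...,1]-C[1]);z=P[...,2]
m=(r<.082)&(r>.03)&(z>.072)&(z<.11);G=P[m];print(len(G),np.median(G[:,2]),np.percentile(G[:,2],95))
g=G[G[:,2]>.086];print(len(g),[pol(x) for x in g[::max(1,len(g)//8)]],pol(g.mean(0)))
k=r<.03;q=P[k&(z>.098)&(z<.108)];print('stub',q.mean(0),len(q))
k=(r<.09)&(abs(z-.056)<.006);q=P[k];print('plate',cv2.minEnclosingCircle(q[:,:2].astype('f4')),np.median(q[:,2]))
for n,cu,cv,zz in[('piv',346,242,.078),('lend',291,65,.074),('fitL',82,358,.048),('fitR',464,247,.048),('plBL',88,497,.002),('plBR',508,372,.002),('offcut',294,515,.07),('hamend',552,40,.02)]:
    u=cu/6+125;v=cv/6+170;print(n,onz(c,u,v,zz)[:2].round(4),P[int(v+.5),int(u+.5)].round(4))
X=onz(c,265.8,224,.014);print('nut',X,pol(X))
for n,u,v in[('hamgrip',218,175),('hamhead',186,118)]: print(n,P[v,u])
# table items z>.015
E
```

```text
tip [0.6649 0.1131] (np.float64(0.0945), np.float64(4.3))
pout [0.7153 0.1142] (np.float64(0.1448), np.float64(3.2))
b1 [ 0.6131 -0.0326] (np.float64(0.145), np.float64(-73.0))
b2 [0.7059 0.1523] (np.float64(0.1429), np.float64(18.9))
b3 [0.522 0.247] (np.float64(0.1491), np.float64(109.1))
b4 [0.4248 0.0582] (np.float64(0.1535), np.float64(-161.8))
165 0.08891559495399848 0.09528853440040497
97 [(np.float64(0.0593), np.float64(99.6)), (np.float64(0.0523), np.float64(100.3)), (np.float64(0.035), np.float64(101.0)), (np.float64(0.0616), np.float64(90.9)), (np.float64(0.046), np.float64(94.6)), (np.float64(0.0739), np.float64(90.7)), (np.float64(0.0577), np.float64(92.0)), (np.float64(0.0452), np.float64(88.1)), (np.float64(0.0574), np.float64(88.3))] (np.float64(0.052), np.float64(93.6))
stub [0.57152563 0.10501159 0.10332869] 237
plate ((0.5710086226463318, 0.1060003787279129), 0.0896356925368309) 0.05723078243812736
piv [ 0.5547 -0.2677] [ 0.5537 -0.267   0.0778]
lend [ 0.46   -0.2977] [ 0.4652 -0.2948  0.0795]
fitL [ 0.5794 -0.374 ] [ 0.5831 -0.3717  0.0518]
fitR [ 0.5392 -0.2285] [ 0.539  -0.2292  0.0485]
plBL [ 0.6143 -0.3803] [ 0.6142 -0.3798  0.001 ]
plBR [ 0.57   -0.2177] [ 0.5664 -0.218  -0.0034]
offcut [ 0.6717 -0.2797] [ 0.6743 -0.2786  0.0735]
hamend [ 0.4107 -0.2023] [ 0.4056 -0.2036  0.0126]
nut [ 0.56692558 -0.07983966  0.014     ] (np.float64(0.186), np.float64(-91.2))
hamgrip [ 0.40632724 -0.19964039  0.02125658]
hamhead [ 0.19213471 -0.29570718  0.0280489 ]
```

```bash
python3 -m jog '[[[0,0,0],[0,0,0],0],[[-1,0,2.7],[0,0,0],0],[[-1,0,2.7],[0,0,0],0],[[-1,0,2.7],[0,0,0],0],[[-1,0,2.7],[0,0,0],0],[[-1,0,2.7],[0,0,0],0],[[-1,0,2.7],[0,0,0],0],[[-1,0,2.7],[0,0,0],0],[[-0.7,0,2.7],[0,0,0],0],[[0,3,0],[0,0,0],0],[[0,3,0],[0,0,0],0],[[0,0,0],[0,0,0],0]]'
```

```text
time_s: 1.1
eef_pos: [0.4928, 0.2256, 0.1674]
eef_rot: [0.708, -0.707, 0.002, -0.0]
wrist_force: [-1.3, -0.6, -0.8]
opening: -0.003
```

```bash
python3 -m jog '[[[0.3,2.5,-0.5],[0,0,0],0],[[0,2.5,0],[0,0,0],0],[[0,2.5,0],[0,0,0],0],[[0,2.5,0],[0,0,0],0],[[0,2,0],[0,0,0],0],[[0,1.5,0],[0,0,0],0],[[0,0,0],[0,0,0],0]]'; python3 - <<'E'
from h import *
c=shot("side","side1")
a=cv2.resize(c['frame'][150:270,230:390,::-1],None,fx=5,fy=5,interpolation=cv2.INTER_CUBIC);cv2.imwrite('pics/s1c.png',a)
E
```

```text
time_s: 1.68
eef_pos: [0.4998, 0.2201, 0.0339]
eef_rot: [0.708, -0.706, 0.001, -0.002]
wrist_force: [-1.0, 0.1, 0.2]
opening: -0.0
```

View pics/s1c.png

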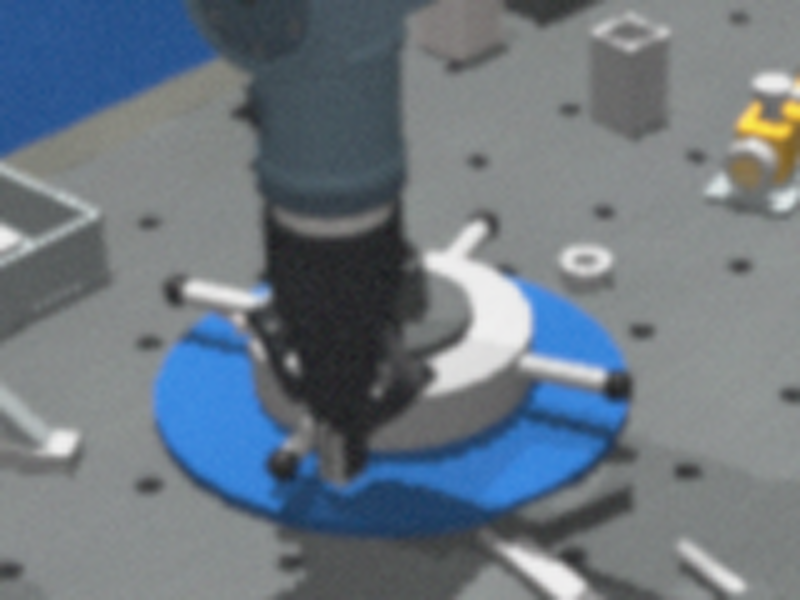

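```bash
python3 -m jog '[[[1.02,0.3,0.58],[0,0,0],0],[[1.06,0,0.49],[0,0,0],0],[[1.10,0,0.39],[0,0,0],0],[[1.13,0,0.29],[0,0,0],0],[[1.15,0,0.19],[0,0,0],0],[[1.17,0,0.09],[0,0,0],0],[[1.17,0,-0.01],[0,0,0],0],[[1.16,0,-0.11],[0,0,0],0],[[1.15,0,-0.21],[0,0,0],0],[[1.13,0,-0.31],[0,0,0],0]]'
cat > arc.py <<'E'
from h import *
C=np.array([.5710,.1058]);p=ctrl.get_obs()['eef_pos'][:2]-C
print(np.hypot(*p),np.degrees(np.arctan2(p[1],p[0])))
E
python3 arc.py
```

```text
time_s: 2.57
eef_pos: [0.6167, 0.2327, 0.0486]
eef_rot: [-0.707, 0.708, -0.002, 0.0]
wrist_force: [-2.3, 0.1, 0.8]
opening: 0.004
0.13486564514821406 70.18334861734176
```

```bash
python3 -m jog '[[[-0.3,0.9,0.1],[0,0,0],0],[[0,0.9,0],[0,0,0],0],[[1.08,0.15,-0.45],[0,0,0],0],[[1.04,0.15,-0.54],[0,0,0],0],[[0.99,0.15,-0.63],[0,0,0],0],[[0.93,0.15,-0.71],[0,0,0],0],[[0.86,0.15,-0.79],[0,0,0],0],[[0,0,0],[0,0,0],0]]'
python3 arc.py; python3 - <<'E'
from h import *
c=shot("scene","scene2")
a=cv2.resize(c['frame'][165:275,255:415,::-1],None,fx=5,fy=5,interpolation=cv2.INTER_CUBIC);cv2.imwrite('pics/s2c.png',a)
E
```

```text
time_s: 3.23
eef_pos: [0.667, 0.201, 0.0293]
eef_rot: [-0.707, 0.707, -0.001, 0.002]
wrist_force: [0.7, 0.2, -0.5]
opening: 0.004
0.1352081434484849 44.760260511350275
```

View pics/s2c.png

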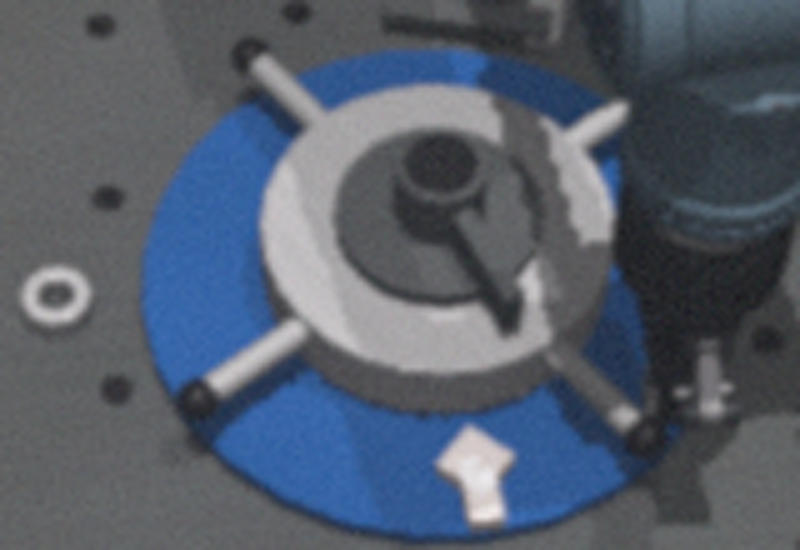

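```bash
cat > gus.py <<'E'
from h import *
from scipy.optimize import minimize_scalar
C=np.array([.5710,.1058])
def gus(c,C=C):
    P=cloud(c).reshape(-1,3);r=np.hypot(*(P[:,:2]-C).T)
    G=P[(r>.028)&(r<.085)&(P[:,2]>.074)&(P[:,2]<.099)]
    def f(a,full=0):
        d=G[:,:2]-C;x=d@[np.cos(a),np.sin(a)];y=d@[-np.sin(a),np.cos(a)]
        q=np.stack([abs(x-.0475)-.0275,abs(y)-.005,abs(G[:,2]-.079)-.013],1)
        s=np.linalg.norm(np.maximum(q,0),axis=1)+np.minimum(q.max(1),0)
        return np.minimum(abs(s),.006).sum()
    A=np.radians(np.arange(-180,180,1.));a0=A[np.argmin([f(a) for a in A])]
    s=minimize_scalar(f,bounds=(a0-.05,a0+.05),method='bounded')
    return np.degrees(s.x).round(2),len(G),round(s.fun/len(G)*1000,2)
def ang(c,pts,z,C=C):
    for u,v in pts:
        X=onz(c,u,v,z)[:2]-C;print(np.hypot(*X).round(4),np.degrees(np.arctan2(X[1],X[0])).round(2))
if __name__=='__main__':
    for n in('scene0','side0','side1','scene2'):print(n,gus(load(n)))
    c=load('scene2');ang(c,[(255+x/5,165+y/5) for x,y in[(643,435),(200,398),(250,52)]],.044)
E
python3 gus.py
```

```text
scene0 (np.float64(96.0), 158, np.float64(1.39))
side0 (np.float64(97.32), 95, np.float64(1.59))
side1 (np.float64(162.2), 2, np.float64(0.2))
scene2 (np.float64(20.66), 141, np.float64(1.26))
0.1433 34.83
0.1425 -55.99
0.1479 -147.15
```

```bash
python3 -m jog '[[[0.48,0.1,-0.51],[0,0,0],0],[[0.45,0.1,-0.53],[0,0,0],0],[[0.42,0.1,-0.56],[0,0,0],0],[[0.39,0.1,-0.58],[0,0,0],0],[[0,0,0],[0,0,0],0],[[0,0,0],[0,0,0],0]]'
python3 arc.py; python3 - <<'E'
from gus import *
for n in('scene','side'): print(gus(shot(n,n+"3")))
c=load('scene3')
a=cv2.resize(c['frame'][175:275,280:380,::-1],None,fx=6,fy=6,interpolation=cv2.INTER_CUBIC);cv2.imwrite('pics/s3c.png',a)
E
```

```text
time_s: 3.78
eef_pos: [0.6852, 0.1782, 0.0245]
eef_rot: [0.708, -0.707, 0.001, -0.001]
wrist_force: [-1.6, 2.2, -0.0]
opening: -0.0
0.13522691142946192 32.373150057844775
(np.float64(9.48), 121, np.float64(1.23))
(np.float64(9.41), 84, np.float64(1.66))
```

View pics/s3c.png

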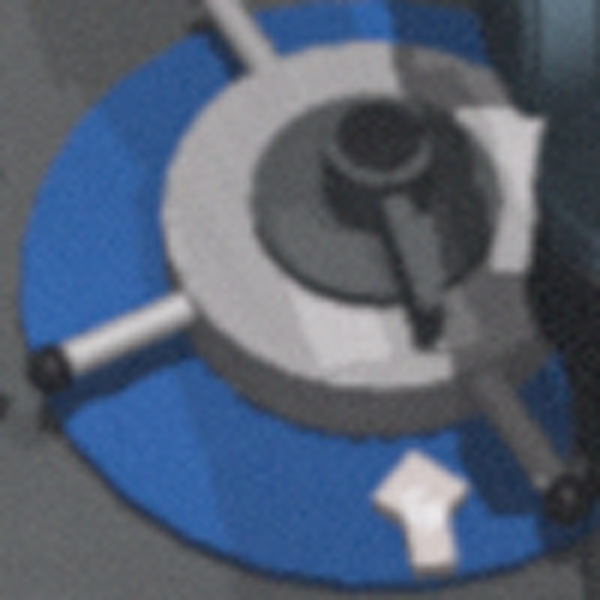

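```bash
python3 - <<'E'
from gus import *
c=load('scene3');ang(c,[(280+x/6,175+y/6) for x,y in[(416,452),(420,492),(435,572)]],.022)
for n in('scene0','scene2','scene3','side0','side3'):
    c=load(n);hsv=cv2.cvtColor(c['frame'],cv2.COLOR_RGB2HSV);P=cloud(c);d=P[...,:2]-C;r=np.hypot(d[...,0],d[...,1])
    a=np.degrees(np.arctan2(d[...,1],d[...,0]))
    m=(r>.095)&(r<.143)&(abs(a-4)<9)&(P[...,2]<.034)&(hsv[...,1]<100)&(hsv[...,2]>150)
    v,u=np.nonzero(m);X=np.array([onz(c,i,j,.022)[:2] for i,j in zip(u,v)])-C
    b=np.degrees(np.arctan2(X[:,1],X[:,0]));
    # stand circle & plate centre
    B=(hsv[...,0]>100)&(hsv[...,0]<125)&(hsv[...,1]>150)&(r<.16)&(abs(P[...,2]-.012)<.012)
    w,q=np.nonzero(B);S=np.array([onz(c,i,j,.012)[:2] for i,j in zip(q,w)],'f4')
    print(n,len(b),b.mean().round(2),X.mean(0).round(4),cv2.minEnclosingCircle(cv2.convexHull(S)))
E
```

```text
0.0935 4.46
0.1113 3.38
0.1464 3.06
scene0 177 3.22 [0.1174 0.0066] ((0.5707181692123413, 0.10539261996746063), 0.14465151727199554)
scene2 172 3.17 [0.1171 0.0065] ((0.5712198615074158, 0.10558021068572998), 0.1441929042339325)
scene3 166 3.43 [0.1167 0.007 ] ((0.570538341999054, 0.1043195053935051), 0.14445753395557404)
side0 15 14.12 [0.1032 0.0255] ((0.5612058639526367, 0.11064551770687103), 0.1453772485256195)
side3 11 1.61 [0.1285 0.0038] ((0.5610285401344299, 0.11113199591636658), 0.1458776742219925)
```

```bash
python3 -m jog '[[[0.33,-0.2,-0.56],[0,0,0],0],[[0.30,-0.2,-0.56],[0,0,0],0],[[0,0,0],[0,0,0],0],[[0,0,0],[0,0,0],0]]'
python3 arc.py; python3 - <<'E'
from gus import *
for n in('scene','side'): print(gus(shot(n,n+"4")))
print(gus(load('scene4'),np.array([.5708,.1053])))
c=load('scene4')
a=cv2.resize(c['frame'][175:275,280:380,::-1],None,fx=6,fy=6,interpolation=cv2.INTER_CUBIC);cv2.imwrite('pics/s4c.png',a)
E
```

```text
time_s: 4.22
eef_pos: [0.6907, 0.1671, 0.0282]
eef_rot: [0.708, -0.707, 0.001, -0.0]
wrist_force: [-1.3, 1.7, -1.6]
opening: -0.0
0.13449822972513292 27.133957276772716
(np.float64(4.34), 114, np.float64(1.39))
(np.float64(4.07), 82, np.float64(1.85))
(np.float64(4.82), 114, np.float64(1.37))
```

View pics/s4c.png

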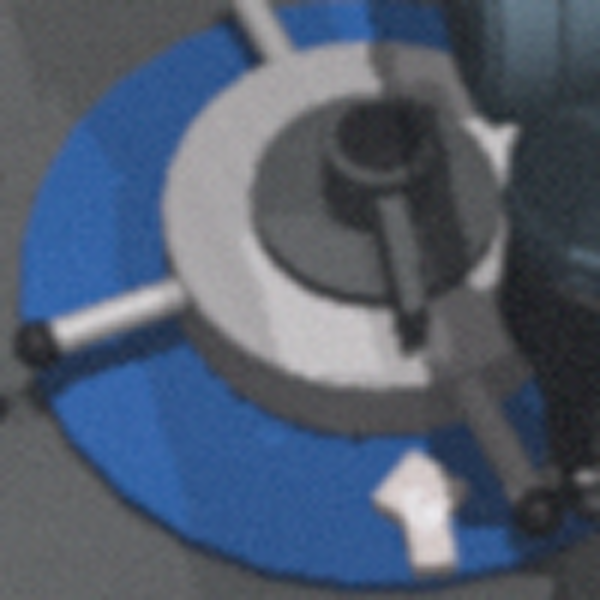

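```bash
python3 - <<'E'
from gus import *
c=load('scene4');C=np.array([.5708,.1055])
f=lambda X:((proj(c,X)-[280,175])*6).round(1)
for a in(2.5,3.5,4.5,5.5):
    t=np.radians(a);e=np.array([np.cos(t),np.sin(t)]);n=np.array([-e[1],e[0]])
    print(a,[f([*(C+.075*e+s*.005*n),z]) for s,z in((-1,.092),(1,.092),(-1,.066),(1,.066))],'tip',f([*(C+.094*e),.022]),'tail',f([*(C+.144*e),.022]),'root',f([*(C+.022*e),.092]))
ang(c,[(280+x/6,175+y/6) for x,y in[(525+15,510),(38,345)]],.044)
E
```

```text
2.5 [array([394.2, 315.2]), array([420.5, 312.2]), array([391.3, 353. ]), array([417.2, 350.1])] tip [407.3 453.9] tail [429.4 566.6] root [384.3 199.9]
3.5 [array([397.6, 314.9]), array([423.9, 311.6]), array([394.7, 352.8]), array([420.5, 349.4])] tip [411.5 453.3] tail [435.9 565.7] root [385.3 199.8]
4.5 [array([401.1, 314.7]), array([427.3, 310.9]), array([398.1, 352.5]), array([423.8, 348.8])] tip [415.6 452.8] tail [442.4 564.8] root [386.3 199.6]
5.5 [array([404.6, 314.3]), array([430.6, 310.2]), array([401.5, 352.2]), array([427.1, 348.1])] tip [419.7 452.1] tail [448.9 563.7] root [387.2 199.5]
0.1437 19.43
0.1435 -71.82
```

```bash
python3 - <<'E'
import cv2,numpy as np
from h import load
f=load('scene4')['frame'][:,:,::-1]
a=f[205:273,325:365].astype(float);a=np.clip((a/255)**.55*255,0,255).astype('u1')
cv2.imwrite('pics/s4d.png',cv2.resize(a,None,fx=8.5,fy=8.5,interpolation=cv2.INTER_CUBIC))
E
```

```text
(no output)
```

View pics/s4d.png

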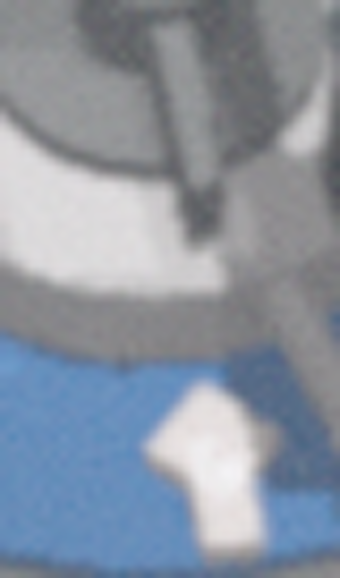

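```bash
python3 -m jog '[[[0.08,0,-0.15],[0,0,0],0],[[0,0,0],[0,0,0],0],[[0,0,0],[0,0,0],0]]'
python3 arc.py; python3 - <<'E'
from gus import *
for n in('scene','side'): c=shot(n,n+"5");print(gus(c),gus(c,np.array([.5708,.1055])))
E
```

```text
time_s: 4.57
eef_pos: [0.6913, 0.1659, 0.0283]
eef_rot: [0.708, -0.707, 0.001, -0.0]
wrist_force: [-1.1, 0.6, 0.0]
opening: 0.004
0.13448371591289135 26.554801564494834
(np.float64(3.35), 114, np.float64(1.43)) (np.float64(3.68), 115, np.float64(1.42))
(np.float64(3.04), 77, np.float64(1.75)) (np.float64(3.33), 78, np.float64(1.76))
```

```bash
python3 -m jog '[[[-0.45,0,0.9],[0,0,0],0],[[-0.45,0,0.9],[0,0,0],0],[[0,2,0.5],[0,0,0],0]]' >/dev/null 2>&1 & wait; python3 - <<'E'
from h import *
o=ctrl.get_obs();print(o['eef_pos'],o['wrist_force'])
E
```

```text
[0.68570917 0.18983563 0.01302991] [ 1.0773953  -0.05342906  1.04560584]
```

I mistyped the sign on that last row, so the tool moved down instead of up. The force stayed at about 1 N, so nothing was pressed. Going up now.

```bash
python3 -m jog '[[[0,-2,0],[0,0,0],0],[[0,-3,0],[0,0,0],0],[[0,-3,0],[0,0,0],0],[[0,-3,0],[0,0,0],0],[[0,-3,0],[0,0,0],0],[[0,-3,0],[0,0,0],0],[[0,-2,0],[0,0,0],0],[[0,0,0],[0,0,0],0]]'
python3 - <<'E'
from gus import *
for n in('scene','side'): c=shot(n,n+"6");print(gus(c),gus(c,np.array([.5708,.1055])))
E
```

```text
time_s: 5.58
eef_pos: [0.6792, 0.1994, 0.2083]
eef_rot: [0.708, -0.706, -0.003, 0.0]
wrist_force: [-0.6, 0.2, 1.1]
opening: -0.002
(np.float64(3.6), 117, np.float64(1.36)) (np.float64(3.84), 118, np.float64(1.34))
(np.float64(2.79), 76, np.float64(1.72)) (np.float64(3.7), 76, np.float64(1.71))
```

```bash
python3 -m jog '[[[-1.3,0,-2.8],[0,0,0],0],[[-1.3,0,-2.8],[0,0,0],0],[[-1.3,0,-2.8],[0,0,0],0],[[-1.3,0,-2.8],[0,0,0],0],[[-1.3,0,-2.8],[0,0,0],0],[[-1.3,0,-2.8],[0,0,0],0],[[-1.3,0,-2.8],[0,0,0],0],[[-1.3,0,-2.8],[0,0,0],0],[[-1.3,0,-2.8],[0,0,0],0],[[-1.3,0,-2.8],[0,0,0],0],[[-1.3,0,-2.8],[0,0,0],0],[[-1.3,0,-2.8],[0,0,0],0]]'
```

```text
time_s: 6.68
eef_pos: [0.5012, -0.1374, 0.1739]
eef_rot: [0.711, -0.702, 0.01, 0.022]
wrist_force: [0.2, 0.3, 0.7]
opening: -0.001
```

```bash
python3 -m jog '[[[-0.8,0,-2.8],[0,0,0],0],[[-0.7,0,-2.8],[0,0,0],0],[[-0.7,0,-2.8],[0,0,0],0],[[-0.7,0,-2.6],[0,0,0],0],[[0,0,0],[0,0,0],0],[[0,2.5,0],[0,0,0],0],[[0,2.5,0],[0,0,0],0],[[0,2,0],[0,0,0],0],[[0,0,0],[0,0,0],0]]'; python3 - <<'E'
from h import *
o=ctrl.get_obs();print(cv2.Rodrigues(np.zeros(3))[0][0,0],o['eef_rot'])
from scipy.spatial.transform import Rotation as R
w,x,y,z=o['eef_rot'];print(R.from_quat([x,y,z,w]).as_matrix().round(3))
E
```

```text
time_s: 7.43
eef_pos: [0.4551, -0.2477, 0.0835]
eef_rot: [0.717, -0.696, 0.02, 0.027]
wrist_force: [-0.4, 0.6, -0.3]
opening: 0.001
1.0 [ 0.71681188 -0.69644104  0.02047127  0.02704686]
[[ 0.998 -0.067 -0.008]
 [ 0.01   0.028  1.   ]
 [-0.067 -0.997  0.029]]
```

```bash
python3 -m jog '[[[0.8,0,0],[-0.028,0,-0.067],0],[[0.9,1.2,0],[0,0,0],0],[[0,1.2,0],[0,0,0],0],[[0,0,0],[0,0,0],0]]'; cat > lev.py <<'E'
from h import *
o=ctrl.get_obs();p=o['eef_pos'][:2]-np.array([.5547,-.2677]);print(o['eef_rot'].round(3) if hasattr(o['eef_rot'],'round') else o['eef_rot'],np.hypot(*p),np.degrees(np.arctan2(p[1],p[0]))%360)
E
python3 lev.py
```

```text
time_s: 7.77
eef_pos: [0.4694, -0.2418, 0.0538]
eef_rot: [0.71, -0.704, -0.001, 0.006]
wrist_force: [-0.2, 1.4, -0.8]
opening: -0.005
[ 0.71  -0.704 -0.001  0.006] 0.08919105552199817 163.10216287681496
```

```bash
python3 -m jog '[[[-0.25,-0.3,-1.06],[0,0,0],0],[[-0.12,-0.2,-1.08],[0,0,0],0],[[0,0,-1.09],[0,0,0],0],[[0.14,0,-1.08],[0,0,0],0],[[0.27,0,-1.06],[0,0,0],0],[[0.40,0,-1.01],[0,0,0],0],[[0.52,0,-0.96],[0,0,0],0]]'; python3 lev.py
```

```text
time_s: 8.35
eef_pos: [0.4794, -0.3181, 0.0604]
eef_rot: [0.712, -0.702, -0.001, 0.007]
wrist_force: [-1.2, 3.7, 0.5]
opening: -0.002
[ 0.712 -0.702 -0.001  0.007] 0.09062688187435124 213.81732129771305
```

```bash
python3 -m jog '[[[0.68,0.2,-0.85],[0,0,0],0],[[0.78,0.1,-0.76],[0,0,0],0],[[0.87,0.05,-0.67],[0,0,0],0],[[0.93,0.05,-0.56],[0,0,0],0],[[0.99,0.05,-0.46],[0,0,0],0],[[1.0,0,-0.34],[0,0,0],0]]'; python3 lev.py
```

```text
time_s: 8.85
eef_pos: [0.5311, -0.363, 0.0556]
eef_rot: [0.713, -0.701, 0.003, 0.007]
wrist_force: [-3.8, 2.7, 0.6]
opening: -0.0
[ 0.713 -0.701  0.003  0.007] 0.09817789252298748 256.0734182914474
```

```bash
python3 -m jog '[[[0.6,0,0.3],[0,0,0],0],[[0.6,0,0.3],[0,0,0],0],[[0.5,0,0.1],[0,0,0],0],[[0.4,0,0.05],[0,0,0],0],[[0.3,0,0.05],[0,0,0],0]]'; python3 lev.py
```

```text
time_s: 9.27
eef_pos: [0.5557, -0.3605, 0.0558]
eef_rot: [0.712, -0.702, 0.005, 0.006]
wrist_force: [-2.4, -2.2, 0.7]
opening: 0.0
[ 0.712 -0.702  0.005  0.006] 0.09278007468826797 270.58674298080257
```

```bash
for i in 1; do python3 -m jog '[[[0.4,0,0.05],[0,0,0],0],[[0.3,0,0.05],[0,0,0],0],[[0.3,0,0.05],[0,0,0],0]]'; python3 lev.py; done
```

```text
time_s: 9.52
eef_pos: [0.5579, -0.3602, 0.0556]
eef_rot: [0.712, -0.702, 0.011, 0.014]
wrist_force: [-17.1, -2.4, 8.8]
opening: 0.0
[ 0.712 -0.702  0.011  0.014] 0.09256983474582212 271.96993718327286
```

```bash
python3 -m jog '[[[-0.8,0,0],[0,0,0],0],[[-1,0,0],[0,0,0],0],[[-0.5,-1,0],[0,0,0],0],[[0,-3,0],[0,0,0],0],[[0,-3,0],[0,0,0],0],[[0,-3,0],[0,0,0],0],[[-2.5,-1,2.5],[0,0,0],0],[[-2.5,-1,2.5],[0,0,0],0],[[-2.5,-1,2.5],[0,0,0],0],[[-2.5,0,2.5],[0,0,0],0],[[0,0,0],[0,0,0],0]]'; python3 - <<'E'
from gus import *
for n in('scene','side'): c=shot(n,n+"7");print(gus(c),gus(c,np.array([.5708,.1055])))
c=load('scene7');f=c['frame'][:,:,::-1]
a=cv2.resize(f[100:290,110:450],(780,436),interpolation=cv2.INTER_CUBIC);cv2.imwrite('pics/fin.png',a)
E
```

```text
time_s: 10.43
eef_pos: [0.4357, -0.2564, 0.2015]
eef_rot: [0.712, -0.702, 0.006, 0.009]
wrist_force: [0.5, -0.0, -0.8]
opening: -0.001
(np.float64(3.56), 120, np.float64(1.57)) (np.float64(3.84), 120, np.float64(1.56))
(np.float64(3.2), 81, np.float64(1.91)) (np.float64(3.51), 82, np.float64(1.94))
```

View pics/fin.png

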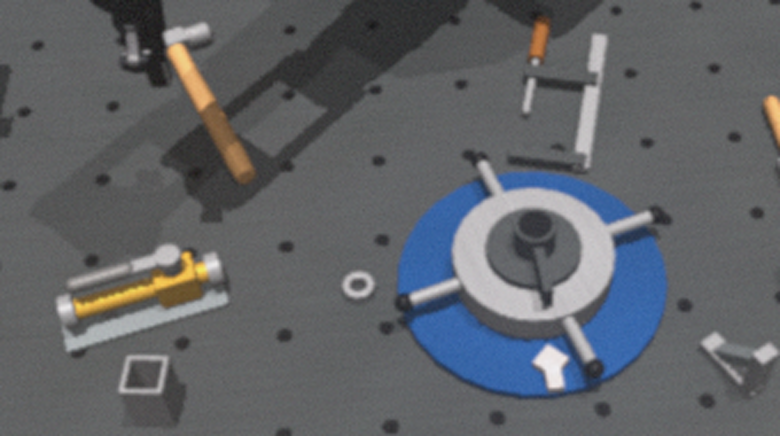

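```bash
python3 - <<'E'
from h import *
c=load('scene7');P=cloud(c)
g=lambda x,y,z:onz(c,110+x*.4359,100+y*.4358,z)[:2]
a=g(168,256,.078);b=g(73,284,.072);print('lever',np.degrees(np.arctan2(*(b-a)[::-1]))%360)
M=(P[...,2]>.064)&(P[...,2]<.09)&(P[...,0]>.53)&(P[...,0]<.62)&(P[...,1]<-.305)&(P[...,1]>-.38)
q=P[M][:,:2];vx,vy,_,_=cv2.fitLine(q.astype('f4'),cv2.DIST_HUBER,0,.01,.01).ravel();print(len(q),np.degrees(np.arctan2(vy,vx))%180+180,q.mean(0))
M=(P[...,2]>.034)&(P[...,2]<.05)&(P[...,0]>.53)&(P[...,0]<.62)&(P[...,1]<-.30)&(P[...,1]>-.36)
q=P[M][:,:2];vx,vy,_,_=cv2.fitLine(q.astype('f4'),cv2.DIST_HUBER,0,.01,.01).ravel();print('pipe',np.degrees(np.arctan2(vy,vx))%180+180)
d=cv2.absdiff(load('scene0')['frame'],c['frame']).max(2)
for n,(u,v) in dict(nut=(266,224),magnet=(432,257),brush=(457,172),can=(482,200),offcut=(175,270),clamp=(366,140),ham=(205,150)).items(): print(n,d[v-12:v+12,u-12:u+12].mean().round(1))
print(ctrl.hand_in())
E
```

```text
lever 283.09653597417315
194 283.04977 [ 0.57673029 -0.33539374]
pipe 286.5238
nut 14.6
magnet 3.5
brush 3.5
can 3.9
offcut 3.7
clamp 3.6
ham 51.2
the job is handed in; nothing more can be done
None
```

I turned the turntable about 93° clockwise, pushing one bar with the closed fingertips, until the gusset pointed at the metal pointer. I then pushed the valve lever anticlockwise until it hit its stop, backed clear and handed the job in at about 10.5 s. No verdict was reported.

**Last checks**
- **Gusset:** it read 3.2–3.8° from two cameras, against about 3.3–3.7° for the pointer. That agrees to within roughly 0.5°.
- **Lever:** the fingertip force rose to about 17 N at the stop. The camera put the lever at 283° and the pipe at 286.5°. I took this 3.5° difference as measurement error because of the force, but I did not resolve it.
- **Bystanders:** the magnet, brush, can, offcut and clamp showed no change between the first and last images. The nut and hammer areas did change. I took that to be the arm's shadow, since the arm never came near the nut and stayed above the hammer, but I did not measure their positions again.

**One slip:** while backing away from the bar I typed a shift with the wrong sign, so the tool dipped to 13 mm above the table, just over the stand. The force stayed near 1 N, and the gusset reading afterwards was unchanged.

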